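# Show the awl's point to the inspection camera

## Task

Take the orange guard off the spike of the awl that lies in the wooden cradle and hang it astride the horizontal bar; only then lift the awl out and present its point to the inspection camera: awl about level, aimed straight at the lens, the point on the lens's centre line and about 6 cm in front of the glass. Finish while still holding the awl there, motionless. Do not touch the camera, and leave the other small things on the bench where they are.

Things in the scene. Friction and masses are not known exactly. Their poses are not given: they have to be found in the camera images.
- cradle: Fixed wooden cradle. Origin: on its underside; z up. Base board 64 (x) x 170 (y, -90..+80) x 8 mm; on it a spine 20 mm wide along y, top 30 mm above the bench, carries the awl lengthways (spike to -y). Two thin cheeks (44 mm high, 30 mm over both) flank the front end of the handle at y = 4..12 mm; two small brass pins (39 mm high) flank the spike at y = -35 mm.
- awl: Awl, 140 mm, 60 g: pear-shaped wooden handle, steel spike 4 mm thick. Origin: underside at mid-length (30 mm above the bench in the cradle); y lengthways from spike (y = -70..0 mm) to handle (y = 7..70 mm, thickest at 48 mm: 28 mm); z up. As it lies, the point is at z = 0, the handle's middle line at z = 14 mm: its true line dips 0.11 rad from the y axis. Centre of mass near y = 40 mm.
- awl_tip (a point): The awl's point (awl frame: y = -70 mm, z = 0).
- awl_handle (a point): Middle of the awl's handle, a good place to grip across its x axis (26 mm wide there; awl frame: y = +40 mm, z = 13 mm). 25 mm and more is free on either side of it down to the cradle's base board.
- guard: Orange plastic guard, an inverted U, 60 g, open below and at both ends: 38 mm wide (x), 54 mm long (y), 50 mm high. Origin: centre of the plane of its feet; z up. Legs 4 mm thick, gap between them 30 mm (bevelled at 45 degrees just under the roof), roof 5 mm. It stands on the cradle's base board astride spine and spike, its y along the awl; grip it from above across its x.
- guard_crown (a point): Middle of the guard's roof on the inside, 45 mm above its feet (5 mm below its outer top); this rests on the bar when it hangs.
- rail: Fixed stand with a horizontal round bar 16 mm thick and 200 mm long, along its y axis, between two posts at the ends. Origin: on the bench below the bar's middle.
- rail_mid (a point): Middle of the bar, on its centre line, 110 mm above the bench; y along the bar, z up.
- camera: Inspection camera on a fixed stand: grey foot 80 x 80 mm, steel post 16 mm thick, 322 mm high, black head 46 mm wide and 44 mm high on the post at a height that differs from job to job (lens axis 170 to 240 mm above the bench). Origin: on the bench under the lens glass; it looks level to its -x. The head slides on the post only if pushed hard.
- camera_lens (a point): Centre of the lens's front glass (lens 30 mm across, 89 mm ahead of the post's centre). The camera looks level along this frame's -x; z up. The point belongs 60 mm ahead of it, at x = -60 mm, y = z = 0 in this frame.
- snap_press: Fixed green hand press that stands left of the middle at the back of the bench, an obstacle: 344 mm high; its red ball lever reaches forward (-x) over the bench to x = -175 mm at 310 to 344 mm height, the rest to x = -75 mm. Origin: on the bench under the ram; carry things past it on the robot's side.
- eyelet_tin: Bystander: flat round grey tin, 67 mm across, 28 mm high; origin at the centre of its underside. Leave alone.
- spool_0: Bystander: upright spool of red thread (the one near the middle of the bench), 32 mm across, 45 mm high; origin at the centre of its underside. Leave alone.
- pen_3: Bystander: green pencil lying flat, 136 mm long along its y, 7 mm thick; origin at the middle of its underside. Leave alone.
- clip_0: Bystander: black binder clip, 34 x 40 x 19 mm; origin at its underside. Leave alone.
Not all that is in view belongs to the job. There is more than one size of the guard; the job needs the smallest.

How it is judged:
On the way:
1. the guard hangs released over the bar while the awl still lies in the cradle (x of guard_crown in the frame of rail_mid between -0.016 and 0.016 m and y of guard_crown in the frame of rail_mid between -0.075 and 0.075 m and z of guard_crown in the frame of rail_mid between 0 and 0.016 m and angle between guard's own z axis and vertical below 0.35 rad and contact force between guard and rail above 0.05 N and contact force between guard and the fingers below 0.05 N and linear speed of guard below 0.05 m/s and distance of awl from where it was at the start of the episode below 0.03 m), for 0.3 s.
At the end, for the whole second after the job is handed in: Guard hangs released astride the bar, upright within 0.35 rad. Awl held by the fingers alone, at rest: point 35 to 85 mm ahead of the lens glass and within 15 mm of the lens axis sideways and in height; its y axis within 0.28 rad of the lens axis, handle away from the camera (x of guard_crown in the frame of rail_mid between -0.016 and 0.016 m and y of guard_crown in the frame of rail_mid between -0.075 and 0.075 m and z of guard_crown in the frame of rail_mid between 0 and 0.016 m and angle between guard's own z axis and vertical below 0.35 rad and contact force between guard and rail above 0.05 N and contact force between guard and the fingers below 0.05 N and linear speed of guard below 0.05 m/s and x of awl_tip in the frame of camera_lens between -0.085 and -0.035 m and y of awl_tip in the frame of camera_lens between -0.015 and 0.015 m and z of awl_tip in the frame of camera_lens between -0.015 and 0.015 m and angle between the y axis of awl and the x axis of camera_lens, either way round below 0.28 rad and x of awl in the frame of camera_lens below -0.095 m and contact force between awl and the fingers above 0.5 N and contact force between awl and cradle below 0.05 N and height (world z) of awl_tip above 0.13 m and linear speed of awl below 0.03 m/s and angular speed of awl below 0.3 rad/s); the arm keeps its last pose, push and grip.
It fails at once if the camera was touched (contact force between any of the arm, the fingers, awl, guard and camera above 1 N).
It fails at once if the eyelet_tin was pushed away (distance of eyelet_tin from where it was at the start of the episode above 0.025 m).
It fails at once if the spool_0 was pushed away (distance of spool_0 from where it was at the start of the episode above 0.025 m).
It fails at once if the pen_3 was pushed away (distance of pen_3 from where it was at the start of the episode above 0.025 m).
It fails at once if the clip_0 was pushed away (distance of clip_0 from where it was at the start of the episode above 0.025 m).
It also fails if it takes over 72 s, if anything falls off the work surface, if the arm or the gripper's body presses on something with over 40 N, if the wrist force passes 120 N, or if a joint passes its speed limit or range.

## Robot

A 6-joint arm with a two-finger parallel gripper is mounted at the origin on a cart in front of the work surface, level with it; the furniture and walls round the work are solid. World frame = base frame: x ahead of the robot, y to its left, z up, the work surface at z = 0. Lengths are in m, angles in rad, forces in N, time in s.
With the tool pointing down it reaches from about 0.35 to 0.775 m from the base axis. Payload 5.5 kg.
Tool frame: the origin (TCP) lies on the centre line of the jaws, within the pads' length; the fingertips stand 14 mm ahead of it and the grasp point (between the pads) lies 5 mm behind it; z points along the fingers, y is the direction in which the jaws open and shut (so a half turn about z gives the same grasp; the last joint's range is limited). The gripper opens to 85 mm and grips with 20 to 120 N. Pads are 22 mm wide; open, the fingers measure 114 mm over their backs; the gripper's body (76 mm by 85 mm) begins 54 mm behind the grasp point. The pads swing forward as they close: fully open they stand 13 mm farther back than shut.
Start: joints at [1.194, 0.313, 0.046, 1.304, 0, 1.431], TCP at [0.135, 0.559, 0.245] pointing down, gripper open.
Joint ranges: [-2.76, 2.76], [-0.86, 1.69], [-1.03, 1.26], [-2.2, 2.34], [-1.47, 1.5], [-3.14, 3.14]. Speed limits (rad/s): [2.57, 2.57, 3.14, 3.14, 3.14, 3.14].

## Interface

Orientations are given as a rotation vector (axis times angle).
In Python, from workcell import arm gives the robot as it stands. The module is installed in compiled form; this text tells all that it offers.
- The arm moves only by the tool send_rows, never from a script. Its argument "steps" is a list of rows, each an object with "turn": the turn, a rotation vector about the tool's x, y, z in degrees, a list of three; "slide": the shift along the tool's x, y, z in m, a list of three; "hand": the opening, from 0 (shut) to 1 (fully open). In form: [{"turn": [wx, wy, wz], "slide": [dx, dy, dz], "hand": hand}, ...]. A call has 1 to 12 rows; each row shifts and turns the commanded pose from where the row before left it, along the tool's axes as they then stand; what a row does not reach is not made up. A row lasts 1/8 s, in which the tool goes at most 62.5 mm and 10.7 degrees, less where a joint would pass 70% of its speed; a pose out of reach is approached as far as the arm can. A call with a gripper value outside its range is refused whole. The fingers move at their own pace and stop on an object; the grip force is fixed at half the most. Time passes only in rows, so rows that do not move let the fingers close. It gives the time, the measured TCP pose, the force and the opening at its end, in the units of the state.
- arm.observe(): the state, without advancing time (a new reading comes with each control period).
- arm.capture(name): name is "scene" or "top"; returns a dict with "img" (384x512x3 uint8, blue, green, red), "fovy" (degrees; the focal length in pixels is half the picture's height over the tangent of half this angle, whatever the lens; pixels are square), "cx", "cy" (the principal point, pixels), "view" (4x4, takes a point from world to camera coordinates). Camera axes: x right, y down, z forward; pixel columns grow to the right and rows downward; lengths in m; the calibration is good to about 2 mm. A picture is of the moment at which its call begins. There is no depth.
- arm.hand_in(): hands the job in, once; it reports no verdict.
The state is a dict: "time_s": time; "joint_positions": joint angles; "dq": joint speeds; "joint_efforts": joint torques, N m; "position": TCP position; "eef_rot": TCP orientation; "ft_force": force on the tool from outside, world axes, zero at the start; "ft_torque": the same for the moment, N m; "finger_gap": finger opening in m.
Only numpy, scipy, OpenCV 4.12 (cv2) and the standard library are available. Lean on these libraries where they do the work, as an engineer would, in place of code of your own. Each camera call takes 0.05 s, during which the arm holds its last target.

## Working session

There is one attempt and no reset: what is moved stays moved. The work goes in short steps, Python scripts to look and compute and a tool call to move; the robot and the scene stay as the last step left them, time stands still between calls to the robot, and variables do not carry over. Pictures are saved under pics/ and viewed, and the job is handed in when it is done.

Besides the shell and the picture viewer there is one more tool, called after "Emit:" by a JSON object that holds its "method" and its "body", one argument or row to a line. send_rows: Moves the arm, as the interface text tells. Its arguments: {"type":"object","properties":{"steps":{"type":"array","items":{"type":"object","properties":{"turn":{"type":"array","items":{"type":"number"}},"slide":{"type":"array","items":{"type":"number"}},"hand":{"type":"number"}}}}},"required":["steps"]}

```bash
mkdir -p pics; cat > h.py <<'E'
import numpy as np, cv2
from workcell import arm
from scipy.spatial.transform import Rotation as R
def cap(n):
    d=arm.capture(n); h=d['img'].shape[0]; d['f']=h/2/np.tan(np.radians(d['fovy'])/2); return d
def ray(d,u,v):
    V=np.array(d['view']); r=V[:3,:3]; o=-r.T@V[:3,3]
    w=r.T@np.array([(u-d['cx'])/d['f'],(v-d['cy'])/d['f'],1]); return o,w/np.linalg.norm(w)
def onz(d,u,v,z):
    o,w=ray(d,u,v); return o+w*(z-o[2])/w[2]
def tri(d1,p1,d2,p2):
    o1,a=ray(d1,*p1); o2,b=ray(d2,*p2)
    s=np.linalg.lstsq(np.c_[a,-b],o2-o1,rcond=None)[0]
    x=o1+a*s[0];y=o2+b*s[1]; return (x+y)/2,np.linalg.norm(x-y)
def proj(d,p):
    V=np.array(d['view']); c=V[:3,:3]@np.array(p)+V[:3,3]; return d['cx']+d['f']*c[0]/c[2], d['cy']+d['f']*c[1]/c[2]
def load(n): return np.load(f'{n}.npy',allow_pickle=True).item()
E
python3 - <<'E'
from h import *
np.set_printoptions(precision=4,suppress=True)
for n in('scene','top'):
    d=cap(n); np.save(n+'0.npy',d,allow_pickle=True); cv2.imwrite(f'pics/{n}0.png',cv2.resize(d['img'],(800,600),interpolation=cv2.INTER_CUBIC)); print(n,d['fovy'],d['cx'],d['cy'],d['view'])
print(arm.observe())
E
```

```text
scene 56.18008904095532 251.13753304903773 190.4154354991879 [[ 0.5378 -0.8431  0.0033 -0.3988]
 [-0.5418 -0.3486 -0.7648  0.3833]
 [ 0.6459  0.4095 -0.6443  0.7816]
 [ 0.      0.      0.      1.    ]]
top 57.26408925439988 253.05096502084746 193.24600710009054 [[-0.0035 -0.9994 -0.0336 -0.0565]
 [-0.9808  0.01   -0.195   0.6031]
 [ 0.1952  0.0323 -0.9802  1.0363]
 [ 0.      0.      0.      1.    ]]
{'time_s': 0.1, 'joint_positions': array([ 1.1944,  0.3139,  0.0451,  1.3036, -0.    ,  1.4312]), 'dq': array([ 0.0014, -0.0017,  0.0012, -0.0014,  0.0004, -0.0017]), 'joint_efforts': array([  0.0023, -48.1725,  29.9245,   0.0127,  -0.0001,   0.    ]), 'position': array([0.1347, 0.5586, 0.2445]), 'eef_rot': array([-0.371 , -3.1192,  0.0024]), 'ft_force': array([ 0.0658, -0.3705,  0.7304]), 'ft_torque': array([ 0.0557, -0.0341,  0.005 ]), 'finger_gap': 0.08547813828831187}
```

View pics/scene0.png

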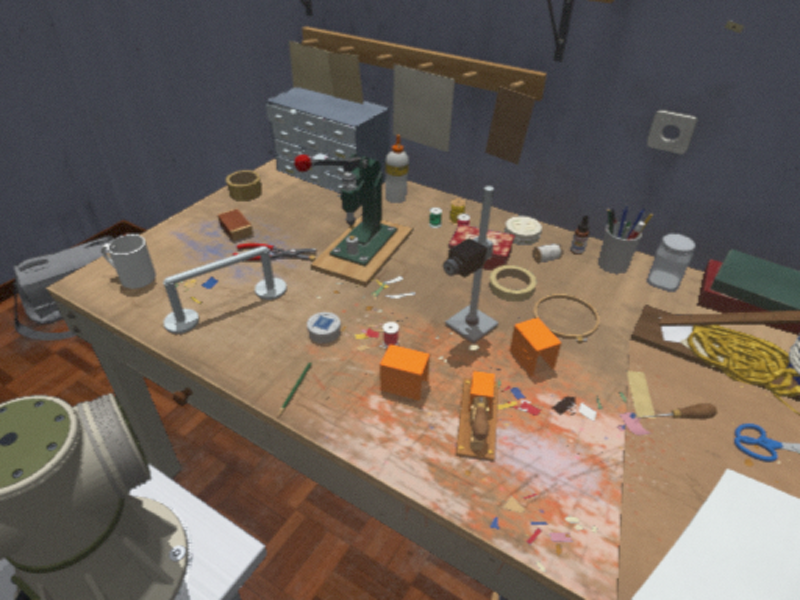

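View pics/top0.png

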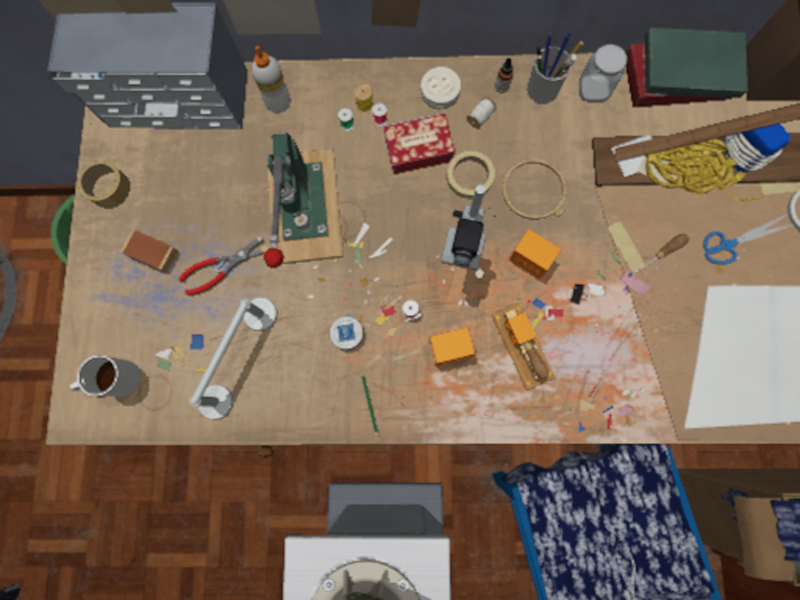

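Three orange guards are in view. In the scene picture they are at (535,345), (404,372) and (483,385), and in the top picture at (536,255), (452,346) and (520,328). The one at (483,385) / (520,328) stands on the cradle over the awl and looks the smallest. I'll enlarge it to confirm.

```bash
python3 - <<'E'
from h import *
np.set_printoptions(precision=4,suppress=True)
s=load('scene0');t=load('top0')
# crops in native pixels
a=t['img'][185:255,265:365]; b=s['img'][215:300,230:370]
cv2.imwrite('pics/ct.png',cv2.resize(a,None,fx=7.5,fy=7.5,interpolation=cv2.INTER_CUBIC))
cv2.imwrite('pics/cs.png',cv2.resize(b,None,fx=5.5,fy=5.5,interpolation=cv2.INTER_CUBIC))
c=t['img'][180:275,115:185]; cv2.imwrite('pics/crail.png',cv2.resize(c,None,fx=6,fy=6,interpolation=cv2.INTER_CUBIC))
c=t['img'][110:200,260:370]; cv2.imwrite('pics/ccam.png',cv2.resize(c,None,fx=6,fy=6,interpolation=cv2.INTER_CUBIC))
c=s['img'][110:225,270:340]; cv2.imwrite('pics/ccams.png',cv2.resize(c,None,fx=5,fy=5,interpolation=cv2.INTER_CUBIC))
E
```

```text
(no output)
```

View pics/ct.png

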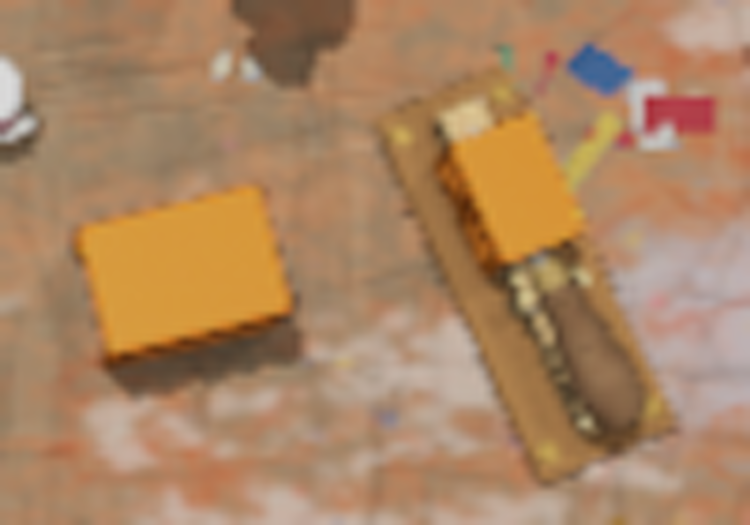

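View pics/cs.png

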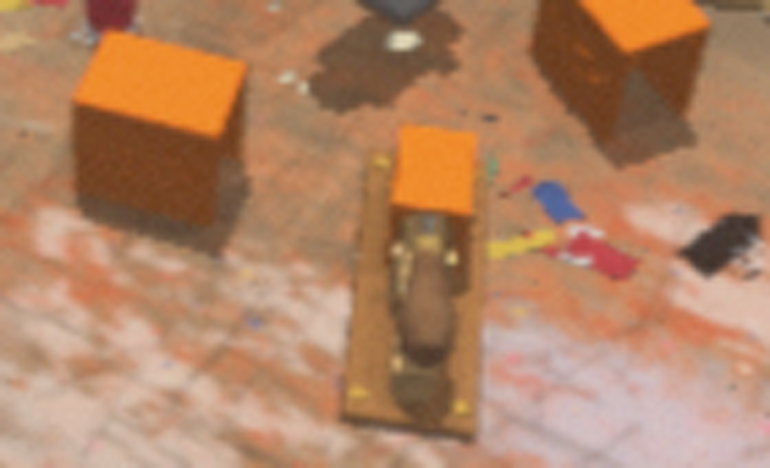

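View pics/crail.png

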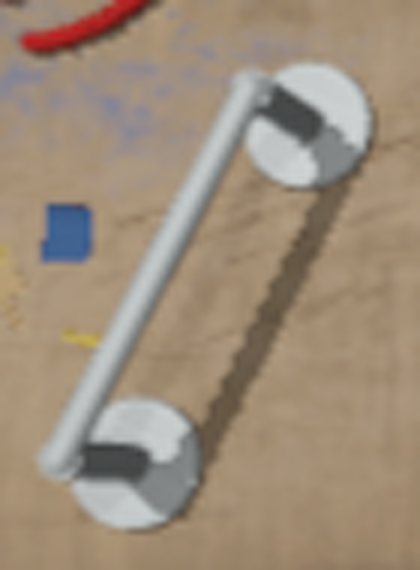

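View pics/ccam.png

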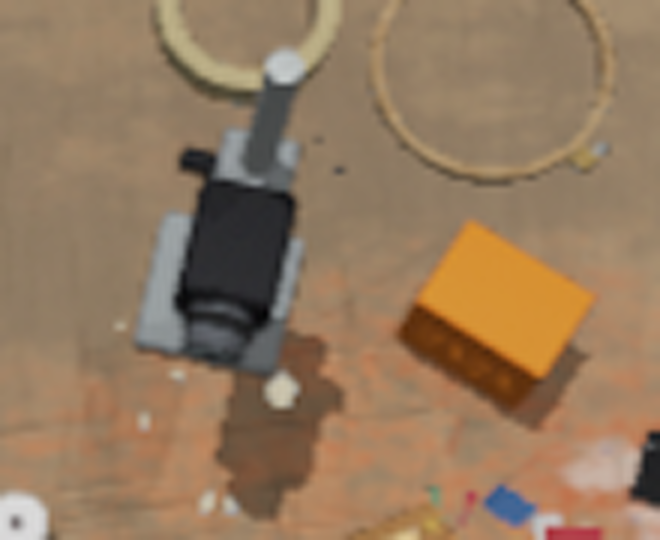

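View pics/ccams.png

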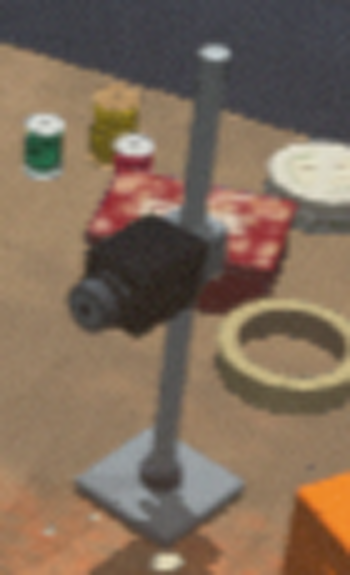

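```bash
python3 - <<'E'
from h import *
np.set_printoptions(precision=4,suppress=True)
s=load('scene0');t=load('top0')
T=lambda u,v,k,ou,ov:((u+.5)/k+ou-.5,(v+.5)/k+ov-.5)
def mask(d):
    h=cv2.cvtColor(d['img'],cv2.COLOR_BGR2HSV); return h
for nm,d in(('top',t),('scene',s)):
    h=mask(d); m=cv2.inRange(h,(8,180,195),(22,255,255))
    n,l,st,c=cv2.connectedComponentsWithStats(m)
    for i in range(1,n):
        if st[i,4]>60:
            r=cv2.minAreaRect(np.argwhere(l==i)[:,::-1].astype(np.float32)); bx=cv2.boxPoints(r)
            print(nm,st[i],c[i],r)
            for z in(.058,.07):
                P=np.array([onz(d,*p,z) for p in bx]); print(z,P.mean(0),[np.linalg.norm(P[j]-P[j-1]) for j in range(2)],[np.degrees(np.arctan2(*(P[j]-P[j-1])[1::-1])) for j in range(2)], onz(d,*c[i],z))
print('rail'); 
A=onz(t,*T(250,85,6,115,180),.11);B=onz(t,*T(60,460,6,115,180),.11);print(A,B,(A+B)/2,np.linalg.norm(A-B),np.degrees(np.arctan2(*(A-B)[1::-1])))
print('cradle corners z=.008')
C=[onz(t,*T(*p,7.5,265,185),.008) for p in((380,115),(505,70),(677,430),(545,485))]
print(np.array(C),np.mean(C,0)); print([np.linalg.norm(C[i]-C[i-1]) for i in range(4)],np.degrees(np.arctan2(*(C[0]-C[3])[1::-1])),np.degrees(np.arctan2(*(C[1]-C[2])[1::-1])))
print('post', onz(t,*T(285,65,6,260,110),.322), onz(s,*T(215,52,5,270,110),.322), onz(s,*T(160,478,5,270,110),.008))
F=[onz(s,*T(*p,5,270,110),.008) for p in((77,483),(160,542),(243,485))]
F=np.array(F);print('foot',F,'mid',(F[0]+F[2])/2,[np.linalg.norm(F[i]-F[i-1]) for i in(1,2)],[np.degrees(np.arctan2(*(F[i]-F[i-1])[1::-1])) for i in(1,2)])
print('lens tri',tri(s,T(83,308,5,270,110),t,T(213,340,6,260,110)))
E
```

```text
top [330 147  29  25 379] [343.8391 159.2902] ((343.8314514160156, 159.26966857910156), (24.167953491210938, 15.687969207763672), 32.00538635253906)
0.058 [ 0.7091 -0.3467  0.058 ] [np.float64(0.07480450512397262), np.float64(0.05182043735571507)] [np.float64(55.469855222635985), np.float64(-32.957977986445016)] [ 0.7088 -0.3468  0.058 ]
0.07 [ 0.7055 -0.3439  0.07  ] [np.float64(0.07396829557858475), np.float64(0.05124115748091082)] [np.float64(55.46985522263615), np.float64(-32.95797798644498)] [ 0.7053 -0.344   0.07  ]
top [326 201  16  19 187] [333.6524 209.7968] ((333.6000061035156, 209.70001220703125), (16.994115829467773, 11.180339813232422), 63.43495178222656)
0.058 [ 0.549  -0.3071  0.058 ] [np.float64(0.051536857029874074), np.float64(0.03480672227216351)] [np.float64(24.011075939719188), np.float64(-63.9078990990007)] [ 0.5486 -0.3073  0.058 ]
0.07 [ 0.5473 -0.3047  0.07  ] [np.float64(0.05096074718573788), np.float64(0.03441763189105059)] [np.float64(24.011075939719127), np.float64(-63.90789909900083)] [ 0.5468 -0.3049  0.07  ]
top [276 210  27  22 415] [289.0072 220.547 
[... 2186 characters left out ...]
  0.008 ]
 [ 0.608  -0.314   0.008 ]
 [ 0.4537 -0.3783  0.008 ]
 [ 0.4312 -0.3223  0.008 ]] [ 0.5204 -0.3185  0.008 ]
[np.float64(0.16963732027137776), np.float64(0.05762059900722671), np.float64(0.16720411594567036), np.float64(0.0603661647893471)] 21.66438421890426 22.619895401709872
post [ 0.7298 -0.2016  0.322 ] [ 0.7305 -0.2011  0.322 ] [ 0.7353 -0.1987  0.008 ]
foot [[ 0.7019 -0.1555  0.008 ]
 [ 0.6819 -0.2252  0.008 ]
 [ 0.7584 -0.2469  0.008 ]] mid [ 0.7301 -0.2012  0.008 ] [np.float64(0.07244455147619747), np.float64(0.07946300673939624)] [np.float64(-105.96440425723189), np.float64(-15.889915866190021)]
lens tri (array([ 0.6482, -0.1784,  0.1942]), np.float64(0.006366288876109085))
```

```bash
cat >> h.py <<'E'
def go(p,jaw,o=None):
    """slide/turn needed from the present pose to TCP p, pointing down, jaw axis at angle jaw (deg, mod 180)"""
    o=o or arm.observe(); M=R.from_rotvec(o['eef_rot']); m=M.as_matrix(); 
    print('TCP',o['position'].round(4),'x',m[:,0].round(3),'y',m[:,1].round(3),'z',m[:,2].round(3),'gap',round(o['finger_gap'],4),'t',o['time_s'],'F',o['ft_force'].round(1))
    best=None
    for k in(0,180):
        a=np.radians(jaw+k); y=np.array([np.cos(a),np.sin(a),0]); z=np.array([0,0,-1.]); x=np.cross(y,z)
        G=R.from_matrix(np.c_[x,y,z]); r=(M.inv()*G).as_rotvec(degrees=True)
        if best is None or np.linalg.norm(r)<np.linalg.norm(best[0]): best=(r,G)
    r,G=best; print('turn',r.round(2),'q6',o['joint_positions'][5].round(2))
    for q in np.atleast_2d(p):
        d=q-o['position']; print(' to',q,'slide if before turn',M.inv().apply(d).round(4),'after turn',G.inv().apply(d).round(4),'dist',np.linalg.norm(d).round(3))
E
python3 - <<'E'
from h import *
np.set_printoptions(precision=4,suppress=True)
s=load('scene0');t=load('top0')
T=lambda u,v,k,ou,ov:((u+.5)/k+ou-.5,(v+.5)/k+ov-.5)
for z in(.17,.185,.19,.195,.2,.21): print(z,np.array(proj(s,[.6445,-.1772,z]))-T(85,308,5,270,110))
print('ball',tri(s,(303/1.5625,162/1.5625),t,(273/1.5625,257/1.5625)))
print(onz(t,411/1.5625,310/1.5625,.045),onz(t,347/1.5625,333/1.5625,.028))
go([[.45,.1,.25],[.549,-.307,.2]],112.3)
E
```

```text
0.17 [-0.8465  7.1415]
0.185 [-0.4962  2.924 ]
0.19 [-0.3779  1.5001]
0.195 [-0.2589  0.067 ]
0.2 [-0.1391 -1.3753]
0.21 [ 0.1029 -4.2882]
ball (array([0.6209, 0.1169, 0.3291]), np.float64(0.0006781872478178105))
[ 0.5886 -0.0915  0.045 ] [0.5455 0.039  0.028 ]
TCP [0.1347 0.5586 0.2445] x [-0.972  0.235  0.   ] y [ 0.235  0.972 -0.002] z [-0.001 -0.001 -1.   ] gap 0.0855 t 0.1 F [ 0.1 -0.4  0.7]
turn [ -0.08  -0.04 -35.87] q6 1.43
 to [0.45 0.1  0.25] slide if before turn [-0.414  -0.3718 -0.005 ] after turn [-0.1177 -0.5439 -0.0055] dist 0.557
 to [ 0.549 -0.307  0.2  ] slide if before turn [-0.6058 -0.7442  0.0456] after turn [-0.0548 -0.958   0.0445] dist 0.961
```

Emit:
{"method": "send_rows", "body": {
  "steps": [
    {"turn": [0,0,-9],"slide": [0,0,0],"hand": 1},
    {"turn": [0,0,-9],"slide": [0,0,0],"hand": 1},
    {"turn": [0,0,-9],"slide": [0,0,0],"hand": 1},
    {"turn": [0,0,-9],"slide": [0,0,0],"hand": 1},
    {"turn": [0,0,0],"slide": [-0.014,-0.06,0],"hand": 1},
    {"turn": [0,0,0],"slide": [-0.014,-0.06,0],"hand": 1},
    {"turn": [0,0,0],"slide": [-0.014,-0.06,0],"hand": 1},
    {"turn": [0,0,0],"slide": [-0.014,-0.06,0],"hand": 1},
    {"turn": [0,0,0],"slide": [-0.014,-0.06,0],"hand": 1},
    {"turn": [0,0,0],"slide": [-0.014,-0.06,0],"hand": 1},
    {"turn": [0,0,0],"slide": [-0.014,-0.06,0],"hand": 1},
    {"turn": [0,0,0],"slide": [-0.014,-0.06,0],"hand": 1}
  ]
}}

```text
time_s: 1.6
position: [0.4223, 0.1562, 0.2452]
eef_rot: [-0.611, 3.082, 0.0]
ft_force: [0.9, 1.1, -0.2]
finger_gap: 0.0852
```

Emit:
{"method": "send_rows", "body": {
  "steps": [
    {"turn": [0,0,0],"slide": [0.005,-0.05,0],"hand": 1},
    {"turn": [0,0,0],"slide": [0.005,-0.05,0],"hand": 1},
    {"turn": [0,0,0],"slide": [0.005,-0.05,0],"hand": 1},
    {"turn": [0,0,0],"slide": [0.005,-0.05,0],"hand": 1},
    {"turn": [0,0,0],"slide": [0.005,-0.05,0],"hand": 1},
    {"turn": [0,0,0],"slide": [0.005,-0.05,0],"hand": 1},
    {"turn": [0,0,0],"slide": [0.005,-0.05,0],"hand": 1},
    {"turn": [0,0,0],"slide": [0.005,-0.05,0],"hand": 1},
    {"turn": [0,0,0],"slide": [0.005,-0.05,0],"hand": 1},
    {"turn": [0,0,0],"slide": [0,0,0],"hand": 1}
  ]
}}

```text
time_s: 2.85
position: [0.5519, -0.2784, 0.2435]
eef_rot: [0.605, -3.082, -0.001]
ft_force: [-0.6, 0.7, 0.3]
finger_gap: 0.0857
```

```bash
python3 - <<'E'
from h import *
go([[.549,-.307,.12],[.549,-.307,.042]],112.3)
E
```

```text
TCP [ 0.5519 -0.2784  0.2435] x [-0.926 -0.378  0.001] y [-0.378  0.926  0.001] z [-0.001  0.    -1.   ] gap 0.0857 t 2.85 F [-0.6  0.7  0.3]
turn [ 0.04 -0.05 -0.09] q6 -0.98
 to [ 0.549 -0.307  0.12 ] slide if before turn [ 0.0134 -0.0255  0.1235] after turn [ 0.0136 -0.0254  0.1235] dist 0.127
 to [ 0.549 -0.307  0.042] slide if before turn [ 0.0133 -0.0255  0.2015] after turn [ 0.0136 -0.0254  0.2015] dist 0.204
```

Emit:
{"method": "send_rows", "body": {
  "steps": [
    {"turn": [0,0,0],"slide": [0.013,-0.025,0],"hand": 1},
    {"turn": [0,0,0],"slide": [0,0,0.045],"hand": 1},
    {"turn": [0,0,0],"slide": [0,0,0.045],"hand": 1},
    {"turn": [0,0,0],"slide": [0,0,0.035],"hand": 1},
    {"turn": [0,0,0],"slide": [0,0,0.025],"hand": 1},
    {"turn": [0,0,0],"slide": [0,0,0],"hand": 1}
  ]
}}

```text
time_s: 3.6
position: [0.5473, -0.3008, 0.0928]
eef_rot: [0.612, -3.078, -0.007]
ft_force: [-0.6, 0.4, 0.6]
finger_gap: 0.0847
```

```bash
python3 - <<'E'
from h import *
go([[.549,-.307,.042]],112.3)
for n in('scene','top'):
    d=cap(n); c=d['img'][170:290,250:380]; cv2.imwrite(f'pics/{n}1.png',cv2.resize(c,None,fx=5,fy=5,interpolation=cv2.INTER_CUBIC))
E
```

```text
TCP [ 0.5473 -0.3008  0.0928] x [-0.924 -0.382  0.003] y [-0.382  0.924  0.005] z [-0.005  0.004 -1.   ] gap 0.0847 t 3.6 F [-0.6  0.4  0.6]
turn [ 0.3  -0.17  0.18] q6 -1.02
 to [ 0.549 -0.307  0.042] slide if before turn [ 0.0007 -0.0066  0.0508] after turn [ 0.0008 -0.0063  0.0508] dist 0.051
```

View pics/scene1.png

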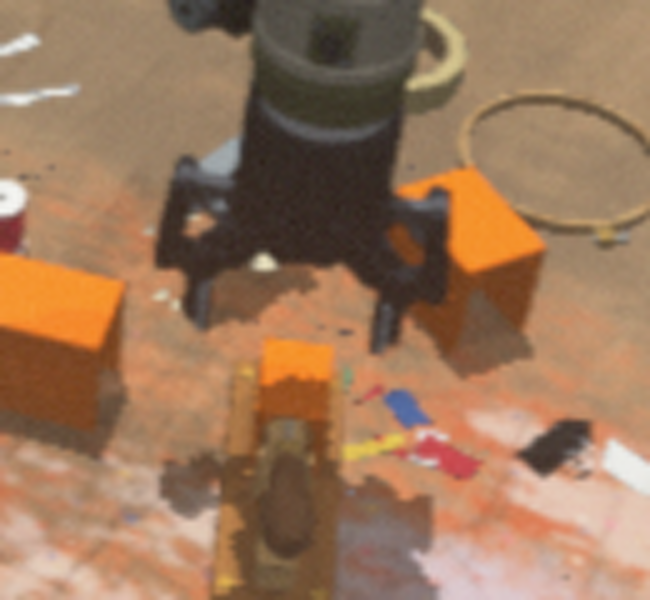

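View pics/top1.png

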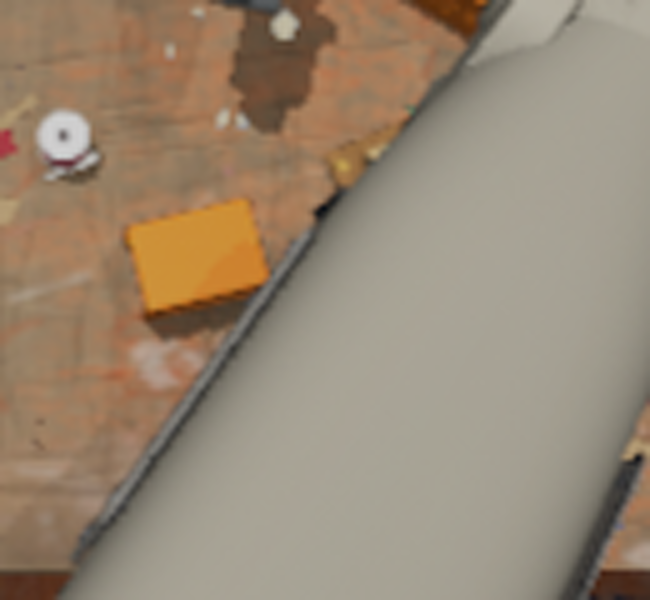

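The crops settle it: the guard over the awl measures 36 x 53 mm, while the other two are 52 x 75 mm. It sits centred between the fingers, so I'm going down to grip it.

Emit:
{"method": "send_rows", "body": {
  "steps": [
    {"turn": [0,0,0],"slide": [0.001,-0.006,0.02],"hand": 1},
    {"turn": [0.3,-0.2,0],"slide": [0,0,0.02],"hand": 1},
    {"turn": [0,0,0],"slide": [0,0,0.011],"hand": 1},
    {"turn": [0,0,0],"slide": [0,0,0],"hand": 1},
    {"turn": [0,0,0],"slide": [0,0,0],"hand": 0},
    {"turn": [0,0,0],"slide": [0,0,0],"hand": 0},
    {"turn": [0,0,0],"slide": [0,0,0],"hand": 0},
    {"turn": [0,0,0],"slide": [0,0,0],"hand": 0},
    {"turn": [0,0,0],"slide": [0,0,0],"hand": 0},
    {"turn": [0,0,0],"slide": [0,0,0],"hand": 0}
  ]
}}

```text
time_s: 4.95
position: [0.5513, -0.3095, 0.0453]
eef_rot: [-0.61, 3.076, -0.009]
ft_force: [-0.1, 0.1, 6.1]
finger_gap: 0.0369
```

```bash
python3 - <<'E'
from h import *
go([[.549,-.307,.042]],112.3)
E
```

```text
TCP [ 0.5513 -0.3095  0.0453] x [-0.924 -0.382 -0.005] y [-0.382  0.924 -0.007] z [ 0.007 -0.004 -1.   ] gap 0.0369 t 4.95 F [-0.1  0.1  6.1]
turn [-0.38  0.27  0.13] q6 -1.03
 to [ 0.549 -0.307  0.042] slide if before turn [0.0012 0.0032 0.0032] after turn [0.0012 0.0032 0.0033] dist 0.005
```

Emit:
{"method": "send_rows", "body": {
  "steps": [
    {"turn": [0,0,0],"slide": [0,0,-0.02],"hand": 0},
    {"turn": [0,0,0],"slide": [0,0,-0.03],"hand": 0},
    {"turn": [0,0,0],"slide": [0,0,-0.04],"hand": 0},
    {"turn": [0,0,0],"slide": [0,0,-0.045],"hand": 0},
    {"turn": [0,0,0],"slide": [0,0,-0.045],"hand": 0},
    {"turn": [0,0,0],"slide": [0,0,-0.035],"hand": 0},
    {"turn": [0,0,0],"slide": [0,0,0],"hand": 0},
    {"turn": [0,0,0],"slide": [0,0,0],"hand": 0}
  ]
}}

```text
time_s: 5.95
position: [0.5492, -0.3081, 0.258]
eef_rot: [-0.61, 3.078, -0.005]
ft_force: [-0.3, 0.7, -1.1]
finger_gap: 0.0371
```

```bash
python3 - <<'E'
from h import *
go([[.43,-.02,.25],[.502,.269,.25]],65.6)
d=cap('scene'); np.save('scene2.npy',d,allow_pickle=True); c=d['img'][130:290,240:400]; cv2.imwrite('pics/scene2.png',cv2.resize(c,None,fx=3.7,fy=3.7,interpolation=cv2.INTER_CUBIC))
E
```

```text
TCP [ 0.5492 -0.3081  0.258 ] x [-0.924 -0.382 -0.003] y [-0.382  0.924 -0.004] z [ 0.004 -0.002 -1.   ] gap 0.0371 t 5.95 F [-0.3  0.7 -1.1]
turn [-0.14  0.23 46.83] q6 -1.03
 to [ 0.43 -0.02  0.25] slide if before turn [2.000e-04 3.118e-01 6.900e-03] after turn [0.2275 0.2131 0.008 ] dist 0.312
 to [0.502 0.269 0.25 ] slide if before turn [-0.1766  0.5515  0.0065] after turn [0.2813 0.5061 0.008 ] dist 0.579
```

View pics/scene2.png

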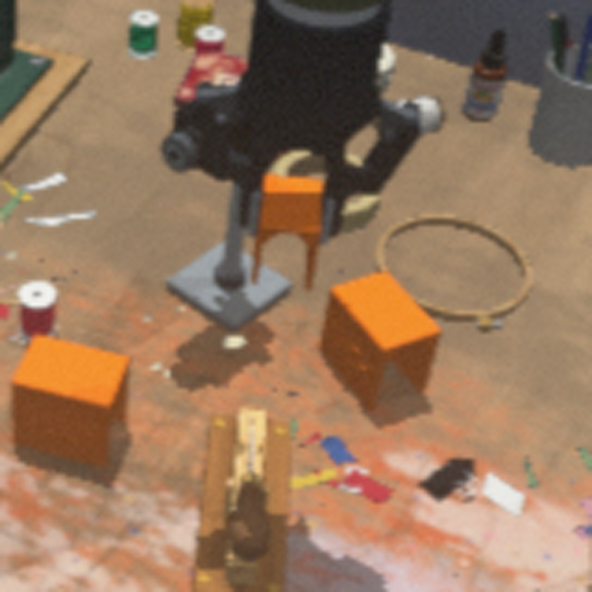

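Emit:
{"method": "send_rows", "body": {
  "steps": [
    {"turn": [0,0,0],"slide": [0,0.03,0],"hand": 0},
    {"turn": [0,0,0],"slide": [0,0.045,0],"hand": 0},
    {"turn": [0,0,0],"slide": [0,0.05,0],"hand": 0},
    {"turn": [0,0,0],"slide": [0,0.05,0],"hand": 0},
    {"turn": [0,0,0],"slide": [0,0.05,0],"hand": 0},
    {"turn": [0,0,0],"slide": [0,0.05,0],"hand": 0},
    {"turn": [0,0,0],"slide": [0,0.037,0],"hand": 0},
    {"turn": [0,0,9.4],"slide": [0,0,0],"hand": 0},
    {"turn": [0,0,9.4],"slide": [0,0,0],"hand": 0},
    {"turn": [0,0,9.4],"slide": [0,0,0],"hand": 0},
    {"turn": [0,0,9.4],"slide": [0,0,0],"hand": 0},
    {"turn": [0,0,9.2],"slide": [0,0,0],"hand": 0}
  ]
}}

```text
time_s: 7.5
position: [0.4294, -0.0197, 0.2559]
eef_rot: [0.671, 3.067, -0.003]
ft_force: [-0.6, 0.6, -0.5]
finger_gap: 0.037
```

Emit:
{"method": "send_rows", "body": {
  "steps": [
    {"turn": [0,0,0],"slide": [0.007,0.035,0],"hand": 0},
    {"turn": [0,0,0],"slide": [0.009,0.047,0],"hand": 0},
    {"turn": [0,0,0],"slide": [0.009,0.05,0],"hand": 0},
    {"turn": [0,0,0],"slide": [0.009,0.05,0],"hand": 0},
    {"turn": [0,0,0],"slide": [0.009,0.05,0],"hand": 0},
    {"turn": [0,0,0],"slide": [0.009,0.04,0],"hand": 0},
    {"turn": [0,0,0],"slide": [0.002,0.021,0],"hand": 0},
    {"turn": [0,0,0],"slide": [0,0,0],"hand": 0},
    {"turn": [0,0,0],"slide": [0,0,0],"hand": 0},
    {"turn": [0,0,0],"slide": [0,0,0],"hand": 0}
  ]
}}

```text
time_s: 8.75
position: [0.5019, 0.2682, 0.2567]
eef_rot: [0.664, 3.065, -0.004]
ft_force: [0.7, 0.1, -0.5]
finger_gap: 0.037
```

```bash
python3 - <<'E'
from h import *
go([[.502,.269,.25],[.502,.269,.16],[.502,.269,.112]],65.6)
for n in('scene','top'):
    d=cap(n); np.save(n+'3.npy',d,allow_pickle=True); c=d['img'][70:230,60:220] if n=='scene' else d['img'][150:290,80:220]; cv2.imwrite(f'pics/{n}3.png',cv2.resize(c,None,fx=3.7,fy=3.7,interpolation=cv2.INTER_CUBIC))
E
```

```text
TCP [0.5019 0.2682 0.2567] x [-0.91   0.414 -0.006] y [ 0.414  0.91  -0.002] z [ 0.004 -0.004 -1.   ] gap 0.037 t 8.75 F [ 0.7  0.1 -0.5]
turn [-0.1   0.32 -0.04] q6 0.78
 to [0.502 0.269 0.25 ] slide if before turn [0.0002 0.0008 0.0067] after turn [0.0002 0.0008 0.0067] dist 0.007
 to [0.502 0.269 0.16 ] slide if before turn [0.0007 0.001  0.0967] after turn [0.0002 0.0008 0.0967] dist 0.097
 to [0.502 0.269 0.112] slide if before turn [0.001  0.001  0.1447] after turn [0.0002 0.0008 0.1447] dist 0.145
```

View pics/scene3.png

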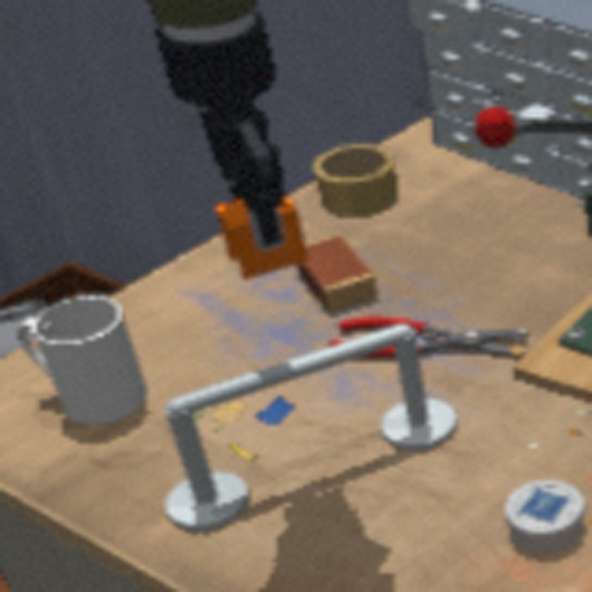

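View pics/top3.png

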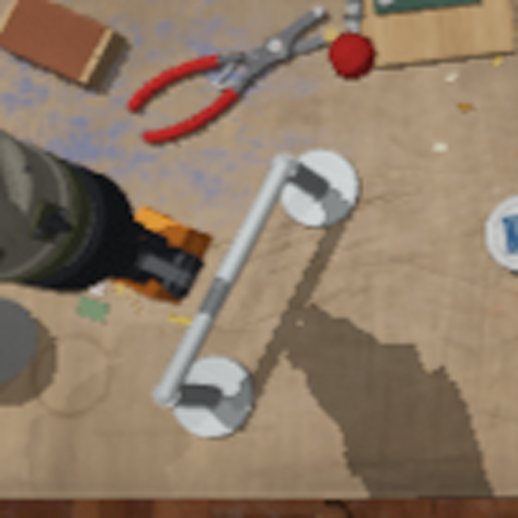

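```bash
python3 - <<'E'
from h import *
np.set_printoptions(precision=4,suppress=True)
s=load('scene3');t=load('top3')
for p in([.5939,.2274,.11],[.4102,.3106,.11]): print((np.array(proj(s,p))-[60,70])*3.7,(np.array(proj(t,p))-[80,150])*3.7)
P=[.502,.268,.2567]
print((np.array(proj(s,P))-[60,70])*3.7,(np.array(proj(t,P))-[80,150])*3.7)
f=lambda u,v,o:(u/3.7+o[0],v/3.7+o[1])
for a,b in(((405,332),(283,160)),((178,408),(167,396))): print(tri(s,f(*a,(60,70)),t,f(*b,(80,150))))
# bottom long edge of near leg in the scene view / orange in top
print(tri(s,f(245,277,(60,70)),t,f(180,300,(80,150))),tri(s,f(305,260,(60,70)),t,f(211,236,(80,150))))
E
```

```text
[403.712  331.3803] [282.0683 161.866 ]
[176.5569 407.7333] [165.0023 393.1607]
[258.6529 219.4345] [151.6227 252.6161]
(array([0.5956, 0.2274, 0.1083]), np.float64(0.0004754171903824755))
(array([0.4086, 0.3074, 0.1122]), np.float64(0.0016315026062807647))
(array([0.472 , 0.2604, 0.222 ]), np.float64(0.001742748696199172)) (array([0.5178, 0.2418, 0.2198]), np.float64(0.0017001312176959462))
```

Emit:
{"method": "send_rows", "body": {
  "steps": [
    {"turn": [0,0.3,0],"slide": [0,0,0.02],"hand": 0},
    {"turn": [0,0,0],"slide": [0,0,0.03],"hand": 0},
    {"turn": [0,0,0],"slide": [0,0,0.03],"hand": 0},
    {"turn": [0,0,0],"slide": [0,0,0.03],"hand": 0},
    {"turn": [0,0,0],"slide": [0,0,0.02],"hand": 0},
    {"turn": [0,0,0],"slide": [0,0,0.01],"hand": 0},
    {"turn": [0,0,0],"slide": [0,0,0],"hand": 0},
    {"turn": [0,0,0],"slide": [0,0,0],"hand": 0}
  ]
}}

```text
time_s: 9.85
position: [0.5031, 0.2691, 0.1181]
eef_rot: [0.663, 3.069, -0.0]
ft_force: [0.1, -0.4, -0.1]
finger_gap: 0.0371
```

```bash
python3 - <<'E'
from h import *
go([[.502,.2685,.111]],65.6)
for n in('scene','top'):
    d=cap(n); np.save(n+'4.npy',d,allow_pickle=True); c=d['img'][70:230,60:220] if n=='scene' else d['img'][150:290,80:220]; cv2.imwrite(f'pics/{n}4.png',cv2.resize(c,None,fx=3.7,fy=3.7,interpolation=cv2.INTER_CUBIC))
E
```

```text
TCP [0.5031 0.2691 0.1181] x [-0.911  0.413 -0.002] y [0.413 0.911 0.   ] z [ 0.002 -0.001 -1.   ] gap 0.0371 t 9.85 F [ 0.1 -0.4 -0.1]
turn [0.02 0.13 0.02] q6 0.78
 to [0.502  0.2685 0.111 ] slide if before turn [ 0.0007 -0.001   0.0071] after turn [ 0.0007 -0.001   0.0071] dist 0.007
```

View pics/scene4.png

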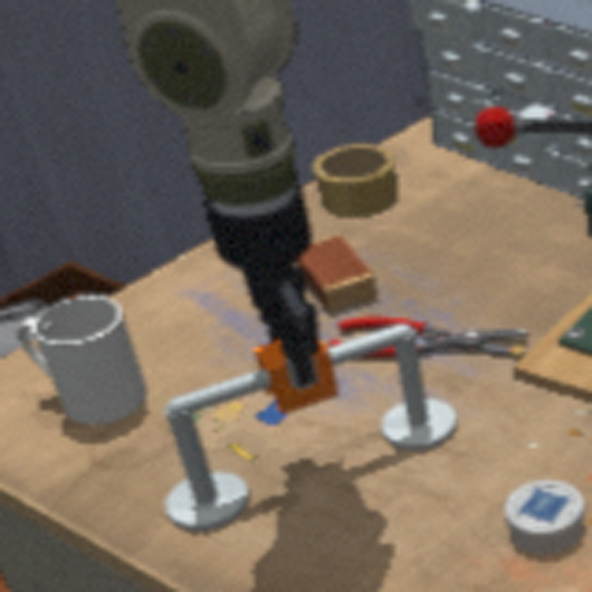

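The bar runs between the guard's legs at crop pixel (295,375), about mid-span, and the wrist force is near zero. I'll go down the remaining 7 mm in small steps.

Emit:
{"method": "send_rows", "body": {
  "steps": [
    {"turn": [0,0,0],"slide": [0,0,0.003],"hand": 0},
    {"turn": [0,0,0],"slide": [0,0,0.003],"hand": 0},
    {"turn": [0,0,0],"slide": [0,0,0.001],"hand": 0},
    {"turn": [0,0,0],"slide": [0,0,0],"hand": 0}
  ]
}}

```text
time_s: 10.45
position: [0.5023, 0.269, 0.1102]
eef_rot: [0.663, 3.07, -0.002]
ft_force: [-0.9, -0.6, 2.2]
finger_gap: 0.0372
```

Emit:
{"method": "send_rows", "body": {
  "steps": [
    {"turn": [0,0,0],"slide": [0,0,0],"hand": 0.55},
    {"turn": [0,0,0],"slide": [0,0,0],"hand": 0.65},
    {"turn": [0,0,0],"slide": [0,0,0],"hand": 0.8},
    {"turn": [0,0,0],"slide": [0,0,0],"hand": 0.8},
    {"turn": [0,0,0],"slide": [0,0,0],"hand": 0.8},
    {"turn": [0,0,0],"slide": [0,0,0],"hand": 0.8}
  ]
}}

```text
time_s: 11.2
position: [0.5024, 0.269, 0.11]
eef_rot: [0.663, 3.07, -0.002]
ft_force: [-0.4, 0.6, -0.6]
finger_gap: 0.0682
```

```bash
python3 - <<'E'
from h import *
go([[.502,.2685,.111]],65.6)
d=cap('scene'); c=d['img'][70:230,60:220]; cv2.imwrite(f'pics/scene5.png',cv2.resize(c,None,fx=3.7,fy=3.7,interpolation=cv2.INTER_CUBIC))
E
```

```text
TCP [0.5024 0.269  0.11  ] x [-0.911  0.413 -0.001] y [ 0.413  0.911 -0.001] z [ 0.    -0.001 -1.   ] gap 0.0682 t 11.2 F [-0.4  0.6 -0.6]
turn [-0.05  0.05  0.03] q6 0.78
 to [0.502  0.2685 0.111 ] slide if before turn [ 0.0001 -0.0006 -0.001 ] after turn [ 0.0001 -0.0006 -0.001 ] dist 0.001
```

View pics/scene5.png

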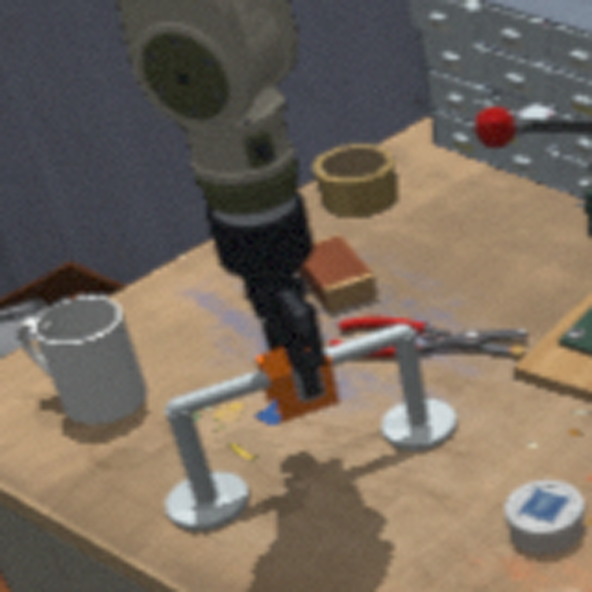

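Rise straight up, then check the hang.

Emit:
{"method": "send_rows", "body": {
  "steps": [
    {"turn": [0,0,0],"slide": [0,0,-0.015],"hand": 0.8},
    {"turn": [0,0,0],"slide": [0,0,-0.03],"hand": 0.8},
    {"turn": [0,0,0],"slide": [0,0,-0.04],"hand": 0.8},
    {"turn": [0,0,0],"slide": [0,0,-0.045],"hand": 0.8},
    {"turn": [0,0,0],"slide": [0,0,-0.02],"hand": 0.8},
    {"turn": [0,0,0],"slide": [-0.005,-0.035,0],"hand": 0.8},
    {"turn": [0,0,0],"slide": [-0.009,-0.047,0],"hand": 0.8},
    {"turn": [0,0,0],"slide": [-0.009,-0.05,0],"hand": 0.8},
    {"turn": [0,0,0],"slide": [-0.009,-0.05,0],"hand": 0.8},
    {"turn": [0,0,0],"slide": [-0.009,-0.05,0],"hand": 0.8},
    {"turn": [0,0,0],"slide": [-0.009,-0.04,0],"hand": 0.8},
    {"turn": [0,0,0],"slide": [-0.004,-0.021,0],"hand": 0.8}
  ]
}}

```text
time_s: 12.75
position: [0.4302, -0.0218, 0.2617]
eef_rot: [0.666, 3.068, -0.002]
ft_force: [0.6, 0.3, -0.1]
finger_gap: 0.0684
```

```bash
python3 - <<'E'
from h import *
np.set_printoptions(precision=4,suppress=True)
go([[.43,-.02,.25]],112.3)
for n in('scene','top'):
    d=cap(n); np.save(n+'6.npy',d,allow_pickle=True); c=d['img'][120:230,80:220] if n=='scene' else d['img'][170:280,100:200]; cv2.imwrite(f'pics/{n}6.png',cv2.resize(c,None,fx=5,fy=5,interpolation=cv2.INTER_CUBIC))
E
```

```text
TCP [ 0.4302 -0.0218  0.2617] x [-0.91   0.415 -0.003] y [ 0.415  0.91  -0.001] z [ 0.002 -0.002 -1.   ] gap 0.0684 t 12.75 F [ 0.6  0.3 -0.1]
turn [ -0.11   0.13 -46.79] q6 0.19
 to [ 0.43 -0.02  0.25] slide if before turn [0.0009 0.0016 0.0117] after turn [-0.0005  0.0017  0.0117] dist 0.012
```

View pics/scene6.png

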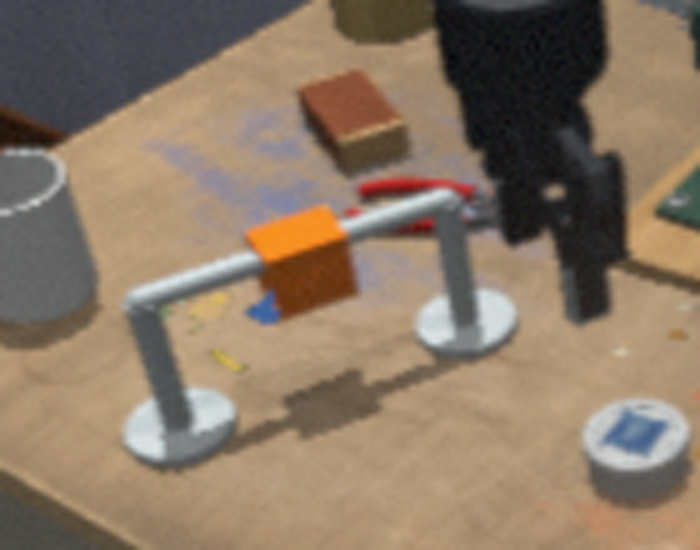

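View pics/top6.png

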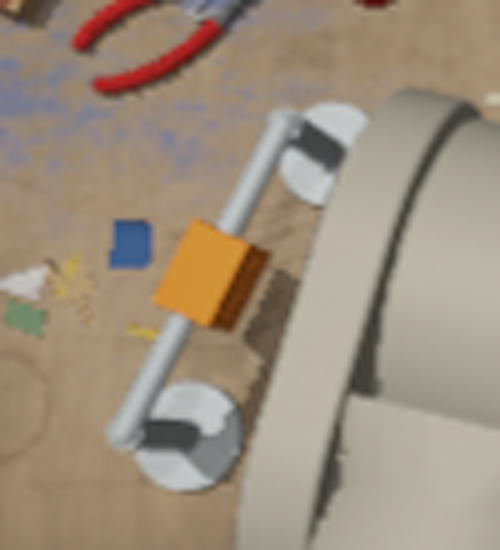

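```bash
python3 - <<'E'
from h import *
np.set_printoptions(precision=4,suppress=True)
s=load('scene6');t=load('top6')
for d in(t,s):
    m=cv2.inRange(cv2.cvtColor(d['img'],cv2.COLOR_BGR2HSV),(8,180,195),(22,255,255))[:,:190]
    n,l,st,c=cv2.connectedComponentsWithStats(m); i=1+st[1:,4].argmax(); print(st[i],onz(d,*c[i],.123))
    bx=cv2.boxPoints(cv2.minAreaRect(np.argwhere(l==i)[:,::-1].astype(np.float32))); P=np.array([onz(d,*p,.123) for p in bx]); print([np.degrees(np.arctan2(*(P[j]-P[j-1])[1::-1])) for j in range(2)])
cv2.imwrite('pics/t6a.png',cv2.resize(t['img'][185:255,305:365],None,fx=9,fy=9,interpolation=cv2.INTER_CUBIC))
cv2.imwrite('pics/s6a.png',cv2.resize(s['img'][225:300,280:340],None,fx=8,fy=8,interpolation=cv2.INTER_CUBIC))
E
```

```text
[131 214  18  20 195] [0.5025 0.2676 0.123 ]
[np.float64(64.13428275073971), np.float64(-23.884100929470954)]
[130 162  18  10 109] [0.5008 0.2686 0.123 ]
[np.float64(57.06978232314049), np.float64(-23.886962533317536)]
```

View pics/t6a.png

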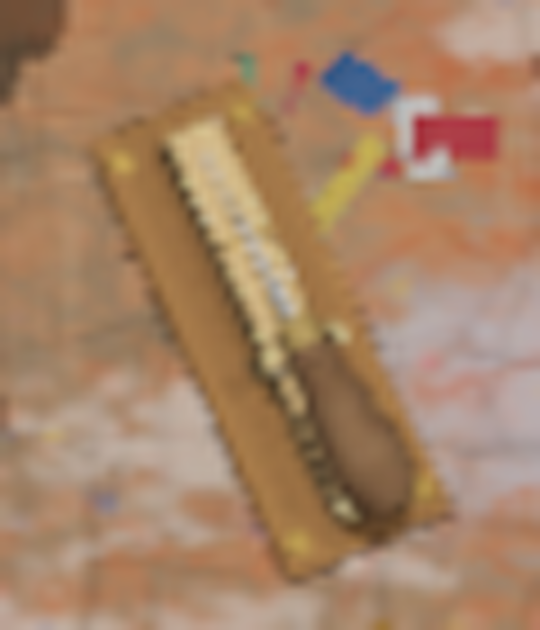

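View pics/s6a.png

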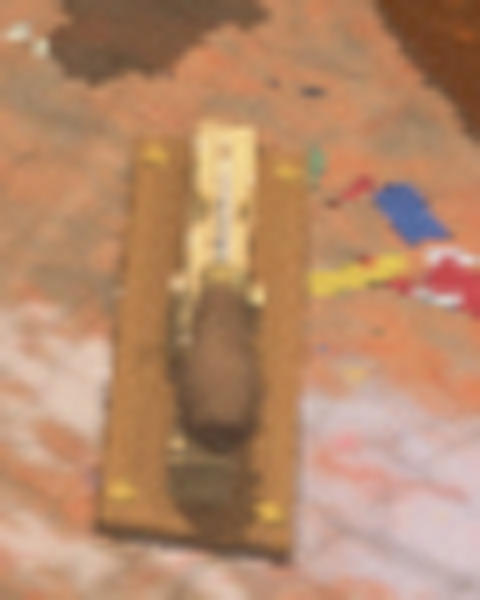

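```bash
python3 - <<'E'
from h import *
np.set_printoptions(precision=4,suppress=True)
s=load('scene6');t=load('top6')
f=lambda u,v:((u+.5)/9-.5+305,(v+.5)/9-.5+185)
g=lambda u,v:((u+.5)/8-.5+280,(v+.5)/8-.5+225)
o=np.array([.5158,-.3204]); dy=-np.array([.926,.378]); dx=np.array([dy[1],-dy[0]])
def L(n,P): q=P[:2]-o; print(n,P,'y',q@dy,'x',q@dx)
L('tip',onz(t,*f(203,150),.032));L('tipS',onz(s,*g(226,150),.032))
L('ferr',onz(t,*f(286,312),.04)); L('wide',onz(t,*f(368,450),.044)); L('butt',onz(t,*f(390,518),.044))
L('wl',onz(t,*f(325,458),.044));L('wr',onz(t,*f(410,450),.044))
L('buttS',onz(s,*g(217,447),.036)); L('sl',onz(s,*g(178,385),.044));L('sr',onz(s,*g(260,380),.044))
for n,d in(('top',t),('scene',s)):
    h=cv2.cvtColor(d['img'],cv2.COLOR_BGR2HSV); 
    for p in ([.4795,-.336,.044],): print(n,proj(d,p),h[int(round(proj(d,p)[1])),int(round(proj(d,p)[0]))])
E
```

```text
tip [ 0.58   -0.2932  0.032 ] y -0.06969264606219693 x 0.000910159946102421
tipS [ 0.5768 -0.2943  0.032 ] y -0.06633318116531743 x 0.0011113248643485974
ferr [ 0.5218 -0.3176  0.04  ] y -0.006578320074186679 x 0.00029889211872799893
wide [ 0.474  -0.3421  0.044 ] y 0.04690823720927377 x -0.004329785144503583
butt [ 0.4511 -0.3483  0.044 ] y 0.0704682536800499 x -0.0013349604539542172
wl [ 0.4714 -0.3275  0.044 ] y 0.043800946273317994 x 0.010202603853817821
wr [ 0.4739 -0.3563  0.044 ] y 0.05233342662599129 x -0.01738703173694617
buttS [ 0.4588 -0.3474  0.036 ] y 0.06301212070770079 x -0.0034406282481469763
sl [ 0.4679 -0.3283  0.044 ] y 0.047366062215033415 x 0.010786162426319579
sr [ 0.4838 -0.3496  0.044 ] y 0.040620559638839475 x -0.014941457325210588
top (np.float64(343.3255488945126), np.float64(232.76844938323498)) [ 15 117 139]
scene (np.float64(306.5223264482479), np.float64(270.89415431994297)) [ 13 119 157]
```

Emit:
{"method": "send_rows", "body": {
  "steps": [
    {"turn": [0,0,-9.4],"slide": [0,0,0],"hand": 0.8},
    {"turn": [0,0,-9.4],"slide": [0,0,0],"hand": 0.8},
    {"turn": [0,0,-9.4],"slide": [0,0,0],"hand": 0.8},
    {"turn": [0,0,-9.4],"slide": [0,0,0],"hand": 0.8},
    {"turn": [0,0,-9.2],"slide": [0,0,0],"hand": 0.8},
    {"turn": [0,0,0],"slide": [0.01,-0.045,0],"hand": 0.8},
    {"turn": [0,0,0],"slide": [0.012,-0.05,0],"hand": 0.8},
    {"turn": [0,0,0],"slide": [0.012,-0.05,0],"hand": 0.8},
    {"turn": [0,0,0],"slide": [0.012,-0.05,0],"hand": 0.8},
    {"turn": [0,0,0],"slide": [0.012,-0.05,0],"hand": 0.8},
    {"turn": [0,0,0],"slide": [0.01,-0.042,0],"hand": 0.8},
    {"turn": [0,0,0],"slide": [0.006,-0.024,0],"hand": 0.8}
  ]
}}

```text
time_s: 14.35
position: [0.4817, -0.3372, 0.2611]
eef_rot: [-0.61, 3.081, -0.003]
ft_force: [-0.0, 0.6, -0.2]
finger_gap: 0.0681
```

Emit:
{"method": "send_rows", "body": {
  "steps": [
    {"turn": [0,0,0],"slide": [0,0,0.03],"hand": 0.8},
    {"turn": [0,0,0],"slide": [0,0,0.045],"hand": 0.8},
    {"turn": [0,0,0],"slide": [0,0,0.045],"hand": 0.8},
    {"turn": [0,0,0],"slide": [0,0,0.02],"hand": 0.8},
    {"turn": [0,0,0],"slide": [0,0,0],"hand": 0.8},
    {"turn": [0,0,0],"slide": [0,0,0],"hand": 0.8}
  ]
}}

```text
time_s: 15.1
position: [0.482, -0.3361, 0.1223]
eef_rot: [-0.612, 3.08, -0.005]
ft_force: [0.6, -0.2, 0.3]
finger_gap: 0.0681
```

```bash
python3 - <<'E'
from h import *
go([[.4798,-.3378,.038]],112.3)
d=cap('scene'); c=d['img'][170:310,240:380]; cv2.imwrite(f'pics/scene7.png',cv2.resize(c,None,fx=4,fy=4,interpolation=cv2.INTER_CUBIC))
E
```

```text
TCP [ 0.482  -0.3361  0.1223] x [-0.924 -0.382 -0.001] y [-0.382  0.924 -0.003] z [ 0.002 -0.003 -1.   ] gap 0.0681 t 15.1 F [ 0.6 -0.2  0.3]
turn [-0.18  0.05  0.17] q6 -1.14
 to [ 0.4798 -0.3378  0.038 ] slide if before turn [ 0.0028 -0.0005  0.0843] after turn [ 0.0027 -0.0008  0.0843] dist 0.084
```

View pics/scene7.png

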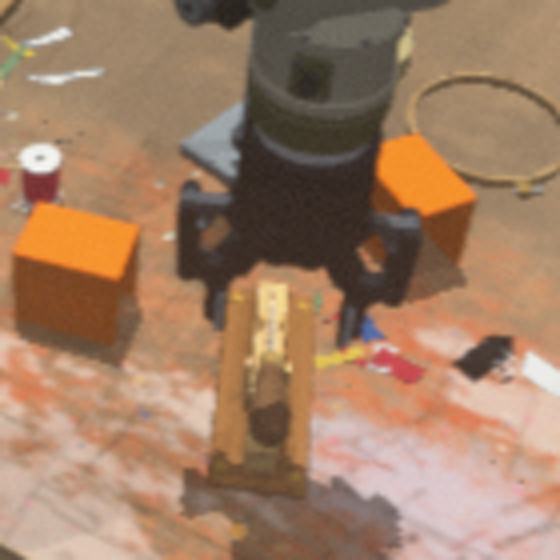

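Emit:
{"method": "send_rows", "body": {
  "steps": [
    {"turn": [0,0,0],"slide": [0.003,-0.001,0.02],"hand": 0.8},
    {"turn": [0,0,0],"slide": [0,0,0.03],"hand": 0.8},
    {"turn": [0,0,0],"slide": [0,0,0.022],"hand": 0.8},
    {"turn": [0,0,0],"slide": [0,0,0.012],"hand": 0.8},
    {"turn": [0,0,0],"slide": [0,0,0],"hand": 0.8},
    {"turn": [0,0,0],"slide": [0,0,0],"hand": 0.8}
  ]
}}

```text
time_s: 15.9
position: [0.4794, -0.3387, 0.038]
eef_rot: [-0.611, 3.08, -0.005]
ft_force: [-0.1, 0.6, 0.4]
finger_gap: 0.0682
```

```bash
python3 - <<'E'
from h import *
go([[.4798,-.3378,.038]],112.3)
E
```

```text
TCP [ 0.4794 -0.3387  0.038 ] x [-0.924 -0.382 -0.001] y [-0.382  0.924 -0.003] z [ 0.002 -0.003 -1.   ] gap 0.0682 t 15.9 F [-0.1  0.6  0.4]
turn [-0.18  0.05  0.14] q6 -1.14
 to [ 0.4798 -0.3378  0.038 ] slide if before turn [-0.0008  0.0007  0.    ] after turn [-0.0008  0.0007  0.    ] dist 0.001
```

Emit:
{"method": "send_rows", "body": {
  "steps": [
    {"turn": [0,0,0],"slide": [0,0,0],"hand": 0},
    {"turn": [0,0,0],"slide": [0,0,0],"hand": 0},
    {"turn": [0,0,0],"slide": [0,0,0],"hand": 0},
    {"turn": [0,0,0],"slide": [0,0,0],"hand": 0},
    {"turn": [0,0,0],"slide": [0,0,0],"hand": 0},
    {"turn": [0,0,0],"slide": [0,0,0],"hand": 0}
  ]
}}

```text
time_s: 16.65
position: [0.4789, -0.3383, 0.0376]
eef_rot: [-0.611, 3.081, -0.003]
ft_force: [-1.5, 1.1, 6.5]
finger_gap: 0.0247
```

Emit:
{"method": "send_rows", "body": {
  "steps": [
    {"turn": [0,0,0],"slide": [0,0,-0.01],"hand": 0},
    {"turn": [0,0,0],"slide": [0,0,-0.015],"hand": 0},
    {"turn": [0,0,0],"slide": [0,0,-0.025],"hand": 0},
    {"turn": [0,0,0],"slide": [0,0,-0.035],"hand": 0},
    {"turn": [0,0,0],"slide": [0,0,-0.04],"hand": 0},
    {"turn": [0,0,0],"slide": [0,0,-0.03],"hand": 0},
    {"turn": [0,0,0],"slide": [0,0,-0.01],"hand": 0},
    {"turn": [0,0,0],"slide": [0,0,0],"hand": 0},
    {"turn": [0,0,0],"slide": [0,0,0],"hand": 0}
  ]
}}

```text
time_s: 17.77
position: [0.4779, -0.3373, 0.2003]
eef_rot: [0.611, -3.08, -0.001]
ft_force: [-0.4, -0.1, -0.1]
finger_gap: 0.0247
```

```bash
python3 - <<'E'
from h import *
go([[.4425,-.15,.202],[.4810,-.131,.202]],74.2)
for n in('scene','top'):
    d=cap(n); np.save(n+'8.npy',d,allow_pickle=True); c=d['img'][140:290,240:390]; cv2.imwrite(f'pics/{n}8.png',cv2.resize(c,None,fx=4,fy=4,interpolation=cv2.INTER_CUBIC))
E
```

```text
TCP [ 0.4779 -0.3373  0.2003] x [-0.924 -0.382  0.001] y [-0.382  0.924  0.001] z [-0.001  0.    -1.   ] gap 0.0247 t 17.775 F [-0.4 -0.1 -0.1]
turn [ 3.000e-02 -8.000e-02  3.823e+01] q6 -1.14
 to [ 0.4425 -0.15    0.202 ] slide if before turn [-0.0388  0.1866 -0.0016] after turn [ 0.085   0.1706 -0.0017] dist 0.191
 to [ 0.481 -0.131  0.202] slide if before turn [-0.0816  0.1895 -0.0016] after turn [ 0.0532  0.1994 -0.0017] dist 0.206
```

View pics/scene8.png

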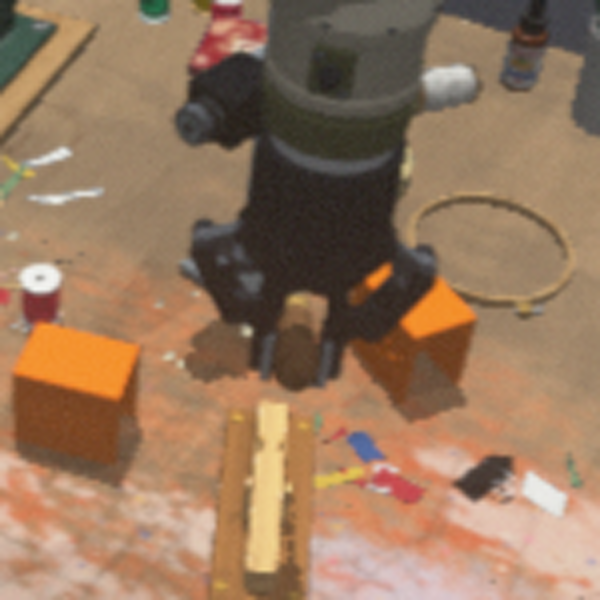

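View pics/top8.png

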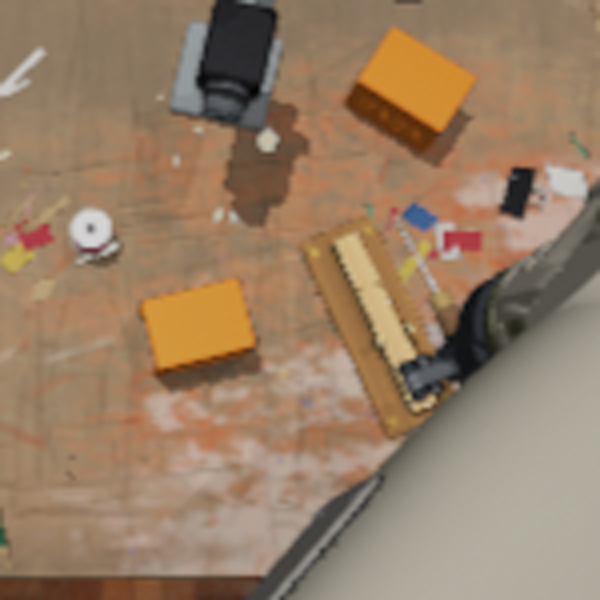

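Emit:
{"method": "send_rows", "body": {
  "steps": [
    {"turn": [0,0,6],"slide": [0,0,0],"hand": 0},
    {"turn": [0,0,8],"slide": [0,0,0],"hand": 0},
    {"turn": [0,0,9],"slide": [0,0,0],"hand": 0},
    {"turn": [0,0,9],"slide": [0,0,0],"hand": 0},
    {"turn": [0,0,6.2],"slide": [0,0,0],"hand": 0},
    {"turn": [0,0,0],"slide": [0.03,0.02,0],"hand": 0},
    {"turn": [0,0,0],"slide": [0.03,0.04,0],"hand": 0},
    {"turn": [0,0,0],"slide": [0.02,0.045,0],"hand": 0},
    {"turn": [0,0,0],"slide": [0.013,0.045,0],"hand": 0},
    {"turn": [0,0,0],"slide": [0,0.035,0],"hand": 0},
    {"turn": [0,0,0],"slide": [0,0.014,0],"hand": 0},
    {"turn": [0,0,0],"slide": [0,0,0],"hand": 0}
  ]
}}

```text
time_s: 19.38
position: [0.4431, -0.1207, 0.201]
eef_rot: [-0.428, -3.112, 0.002]
ft_force: [-0.7, 0.2, -0.3]
finger_gap: 0.0243
```

Emit:
{"method": "send_rows", "body": {
  "steps": [
    {"turn": [0,0,0],"slide": [0,0,0],"hand": 0},
    {"turn": [0,0,0],"slide": [0,0,0],"hand": 0}
  ]
}}

```text
time_s: 19.62
position: [0.443, -0.1221, 0.2013]
eef_rot: [0.433, 3.111, -0.002]
ft_force: [0.4, -0.3, -0.1]
finger_gap: 0.0247
```

```bash
python3 - <<'E'
from h import *
go([[.4810,-.131,.202]],74.2)
for n in('scene','top'):
    d=cap(n); np.save(n+'9.npy',d,allow_pickle=True); c=d['img'][100:220,220:340]; cv2.imwrite(f'pics/{n}9.png',cv2.resize(c,None,fx=5,fy=5,interpolation=cv2.INTER_CUBIC))
E
```

```text
TCP [ 0.443  -0.1221  0.2013] x [-0.962  0.273 -0.001] y [ 0.273  0.962 -0.001] z [ 0.    -0.001 -1.   ] gap 0.0247 t 19.625 F [ 0.4 -0.3 -0.1]
turn [-0.07  0.03 -0.06] q6 -0.17
 to [ 0.481 -0.131  0.202] slide if before turn [-0.039   0.0018 -0.0007] after turn [-0.039   0.0018 -0.0007] dist 0.039
```

View pics/scene9.png

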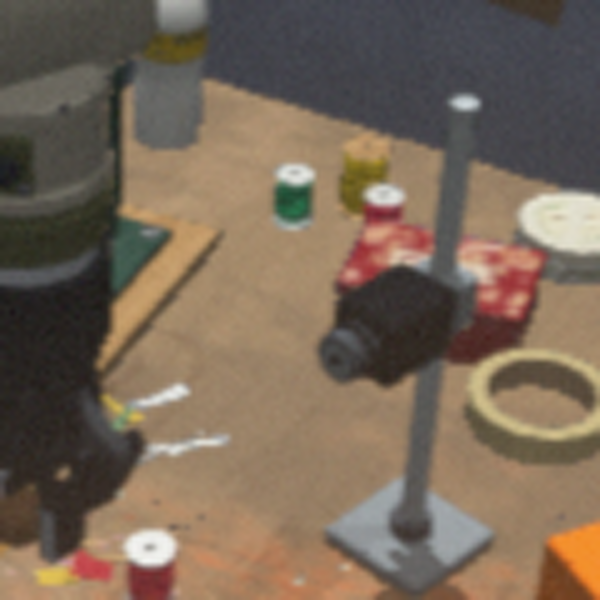

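View pics/top9.png

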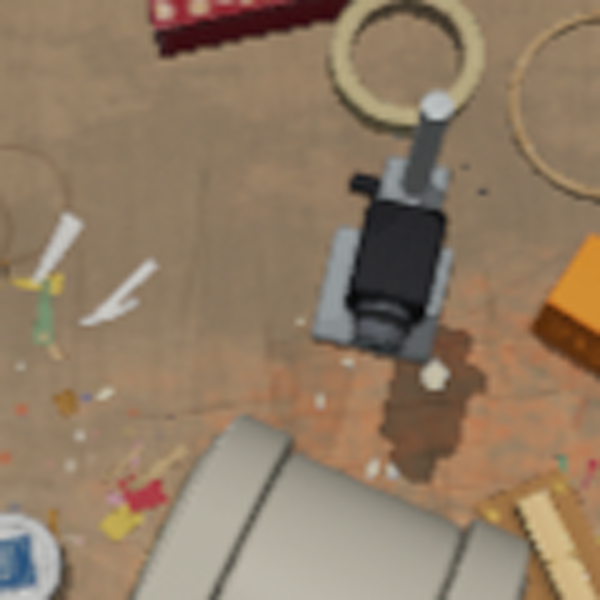

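```bash
python3 - <<'E'
from h import *
s=load('scene9');t=load('top9')
for p in([.549,-.152,.189],[.443,-.122,.206],[.6445,-.1772,.195]): print((np.array(proj(s,p))-[220,100])*5,(np.array(proj(t,p))-[220,100])*5)
cv2.imwrite('pics/s9b.png',cv2.resize(s['img'][120:260,180:300],None,fx=4.2,fy=4.2,interpolation=cv2.INTER_CUBIC))
E
```

```text
[203.30497519 441.36706298] [326.019999   514.77874725]
[ 39.78624494 509.58820175] [274.52304431 710.30353051]
[331.70552254 356.33503051] [368.92754594 340.95280004]
```

View pics/s9b.png

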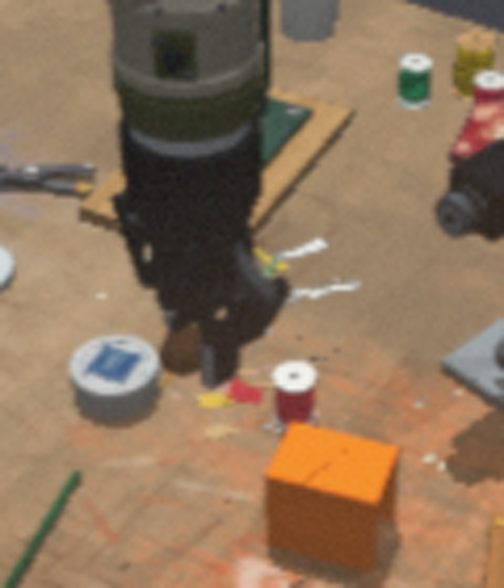

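```bash
python3 - <<'E'
from h import *
a=load('scene0')['img'][170:215,225:290];b=load('scene9')['img'][170:215,225:290]
d=cv2.absdiff(a,b)*2
cv2.imwrite('pics/d9.png',cv2.resize(np.vstack([a,b,d]),None,fx=4.4*1.0,fy=4.4,interpolation=cv2.INTER_CUBIC))
E
```

```text
(no output)
```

View pics/d9.png

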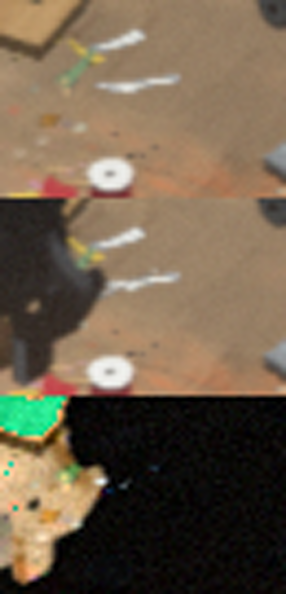

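Emit:
{"method": "send_rows", "body": {
  "steps": [
    {"turn": [0,0,0],"slide": [-0.008,0.001,0],"hand": 0},
    {"turn": [0,0,0],"slide": [-0.012,0.001,0],"hand": 0},
    {"turn": [0,0,0],"slide": [-0.012,0,0],"hand": 0},
    {"turn": [0,0,0],"slide": [-0.006,0,0],"hand": 0},
    {"turn": [0,0,0],"slide": [0,0,0],"hand": 0},
    {"turn": [0,0,0],"slide": [0,0,0],"hand": 0},
    {"turn": [0,0,0],"slide": [0,0,0],"hand": 0}
  ]
}}

```text
time_s: 20.6
position: [0.4799, -0.1293, 0.2015]
eef_rot: [0.431, 3.111, -0.002]
ft_force: [-0.3, -0.1, -0.7]
finger_gap: 0.0246
```

```bash
python3 - <<'E'
from h import *
go([[.4810,-.131,.202]],74.2)
for n in('scene','top'):
    d=cap(n); np.save(n+'10.npy',d,allow_pickle=True)
s=load('scene10');t=load('top10');s0=load('scene0');t0=load('top0')
c=s['img'][155:215,235:315]; e=cv2.absdiff(c,s0['img'][155:215,235:315])*2
cv2.imwrite('pics/s10.png',cv2.resize(np.hstack([c,e]),None,fx=5,fy=5,interpolation=cv2.INTER_CUBIC))
c=t['img'][150:220,260:340]; e=cv2.absdiff(c,t0['img'][150:220,260:340])*2
cv2.imwrite('pics/t10.png',cv2.resize(np.hstack([c,e]),None,fx=5,fy=5,interpolation=cv2.INTER_CUBIC))
p=[.5868,-.1609,.195]; print((np.array(proj(s,p))-[235,155])*5,(np.array(proj(t,p))-[260,150])*5)
E
```

```text
TCP [ 0.4799 -0.1293  0.2015] x [-0.962  0.272 -0.001] y [ 0.272  0.962 -0.001] z [ 0.    -0.001 -1.   ] gap 0.0246 t 20.6 F [-0.3 -0.1 -0.7]
turn [-0.06  0.03  0.03] q6 -0.15
 to [ 0.481 -0.131  0.202] slide if before turn [-0.0015 -0.0013 -0.0005] after turn [-0.0015 -0.0013 -0.0005] dist 0.002
[179.16621252 125.78602882] [141.58409138 194.09887283]
```

View pics/s10.png

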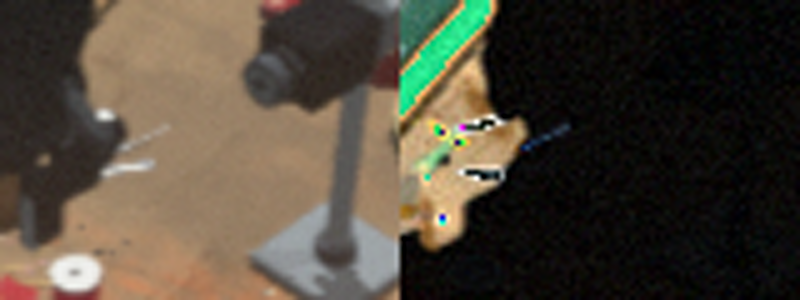

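View pics/t10.png

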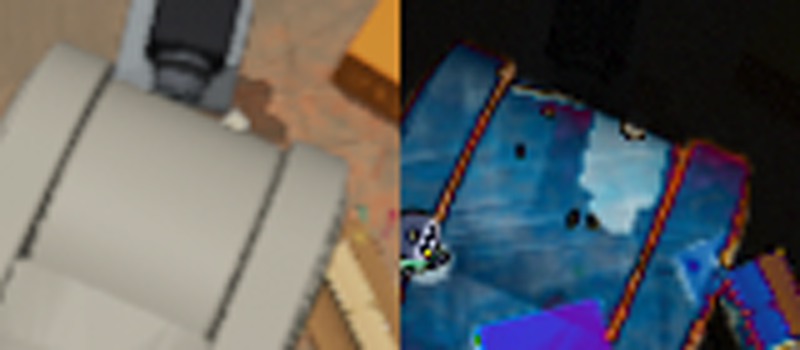

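```bash
python3 - <<'E'
from h import *
np.set_printoptions(precision=4,suppress=True)
s=load('scene10');t8=load('top8')
ax=np.array([.962,-.272,0]);n=np.array([.272,.962,0])
L=np.array([.6445,-.1772,.195])
for tcp,nm in((np.array([.4799,-.1293,.2015]),'now'),):
  for (u,v) in((170,126),(174,125),(125,150)):
    o,w=ray(s,(u+.5)/5-.5+235,(v+.5)/5-.5+155); q=o+w*((tcp-o)@n)/(w@n)
    print(q,'ahead of tcp',(q-tcp)@ax,'z',q[2],'to lens along',(L-q)@ax,'lat',(q-L)@n)
T8=np.array([.4779,-.3373,.2003]); a8=np.array([.924,.382,0]);n8=np.array([-.382,.924,0])
for z in(.187,.195): q=onz(t8,395.5/4-.5+240,218.5/4-.5+140,z); print(q,(q-T8)@a8,(q-T8)@n8)
cv2.imwrite('pics/t8b.png',cv2.resize(t8['img'][185:230,325:370],None,fx=12,fy=12,interpolation=cv2.INTER_CUBIC))
E
```

```text
[ 0.5802 -0.1576  0.1993] ahead of tcp 0.10416828127719951 z 0.1992557703250316 to lens along 0.06720571872280046 lat 0.0013085999999999892
[ 0.5831 -0.1585  0.1984] ahead of tcp 0.10718403213853615 z 0.19835712825468854 to lens along 0.0641899678614638 lat 0.0013086000000000256
[ 0.5486 -0.1487  0.2004] ahead of tcp 0.071349923497277 z 0.20038460181219808 to lens along 0.10002407650272296 lat 0.001308600000000037
[ 0.5723 -0.2967  0.187 ] 0.10276287254220237 0.0014759877750267483
[ 0.5708 -0.295   0.195 ] 0.10197769629425112 0.0036400401360004125
```

View pics/t8b.png

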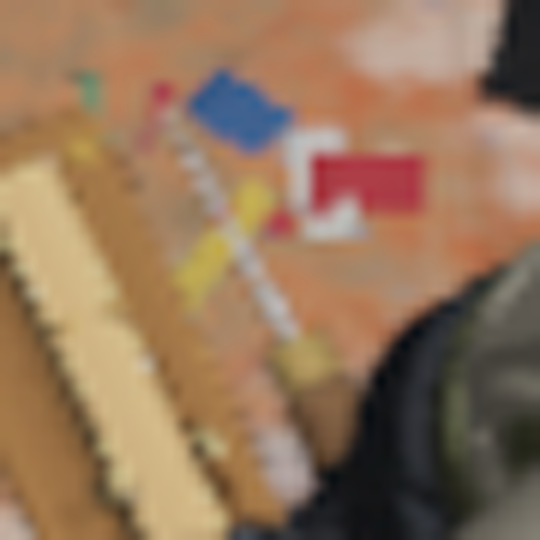

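Emit:
{"method": "send_rows", "body": {
  "steps": [
    {"turn": [0,0,0],"slide": [-0.002,-0.001,0.0015],"hand": 0},
    {"turn": [0,0,0],"slide": [-0.002,-0.001,0.0015],"hand": 0},
    {"turn": [0,0,0],"slide": [0,0,0],"hand": 0},
    {"turn": [0,0,0],"slide": [0,0,0],"hand": 0},
    {"turn": [0,0,0],"slide": [0,0,0],"hand": 0},
    {"turn": [0,0,0],"slide": [0,0,0],"hand": 0}
  ]
}}

```text
time_s: 21.45
position: [0.4835, -0.1325, 0.1986]
eef_rot: [0.431, 3.111, -0.002]
ft_force: [0.2, 0.3, -1.1]
finger_gap: 0.0247
```

```bash
python3 - <<'E'
from h import *
go([[.4830,-.132,.199]],74.2)
s=cap('scene');t=cap('top')
np.save('scene11.npy',s,allow_pickle=True)
c=s['img'][155:215,235:315]; e=cv2.absdiff(c,load('scene0')['img'][155:215,235:315])*2
cv2.imwrite('pics/s11.png',cv2.resize(np.hstack([c,e]),None,fx=5,fy=5,interpolation=cv2.INTER_CUBIC))
cv2.imwrite('pics/full11.png',np.vstack([s['img'][60:300,60:400],t['img'][120:290,60:400]]))
E
```

```text
TCP [ 0.4835 -0.1325  0.1986] x [-0.962  0.272 -0.001] y [ 0.272  0.962 -0.001] z [ 0.001 -0.001 -1.   ] gap 0.0247 t 21.45 F [ 0.2  0.3 -1.1]
turn [-0.06  0.05  0.03] q6 -0.15
 to [ 0.483 -0.132  0.199] slide if before turn [ 0.0006  0.0003 -0.0004] after turn [ 0.0006  0.0003 -0.0004] dist 0.001
```

View pics/s11.png

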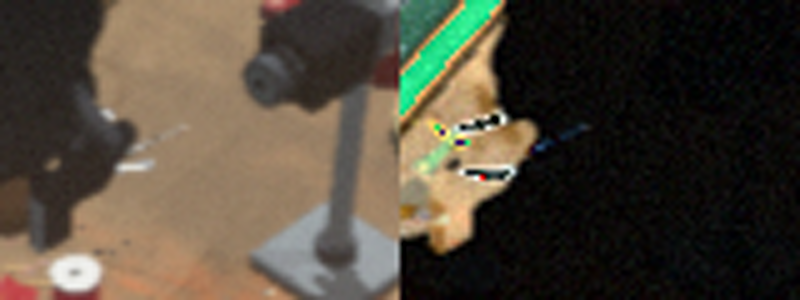

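View pics/full11.png

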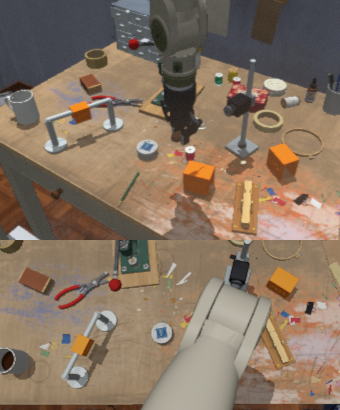

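```bash
python3 - <<'E'
from h import *
np.set_printoptions(precision=4,suppress=True)
s=load('scene11');ax=np.array([.962,-.272,0]);n=np.array([.272,.962,0]);L=np.array([.6445,-.1772,.195]);tcp=np.array([.4835,-.1325,.1986])
for lat in(0,.003):
  for uv in((187.5,125.5),(142,149)):
    o,w=ray(s,(uv[0]+.5)/5-.5+235,(uv[1]+.5)/5-.5+155); q=o+w*((tcp+lat*n-o)@n)/(w@n)
    print(lat,q,'to lens',(L-q)@ax,'lat',(q-L)@n,'dz',q[2]-L[2])
E
```

```text
0 [ 0.5904 -0.1627  0.1949] to lens 0.05593603698386885 lat -0.0007906000000001113 dz -6.886852798332344e-05
0 [ 0.558  -0.1536  0.1967] to lens 0.08962439737740631 lat -0.0007906000000000405 dz 0.0017380890342240662
0.003 [ 0.5943 -0.1607  0.1915] to lens 0.05282256944681927 lat 0.0022076839999999117 dz -0.003485106049558151
0.003 [ 0.5616 -0.1515  0.1933] to lens 0.08670174716098197 lat 0.0022076840000000027 dz -0.0016679135338987794
```

All values are well inside the limits and the arm is still, so I'm handing in.

```bash
python3 - <<'E'
from h import *
o=arm.observe(); print(np.abs(o['dq']).max(),o['finger_gap'],o['time_s']); print(arm.hand_in())
E
```

```text
0.0011732375750310555 0.024759038773037145 21.55
the job is handed in; nothing more can be done
None
```

I hung the small orange guard on the bar, then lifted the awl and handed the job in at 21.55 s with its point held in front of the lens. The system gave no verdict.

- **Guard:** I gripped the 36 x 53 mm guard from the cradle; the other two measured 52 x 75 mm. I released it mid-span while the awl still lay in the cradle. The pictures show it upright on the bar, within about 2 mm of the bar's middle.
- **Awl:** The last check puts the point 53–56 mm ahead of the glass, −1 to +2 mm off the lens axis sideways and 0 to −3.5 mm in height. The spike is about level and in line with the lens. The jaws hold the handle at 24.8 mm and the joints were still.
- **Weakest check:** In the final pose the arm hid the point from the top camera. Its final position comes from the scene view alone, with the sideways offset taken from the grasp. Two tries at measuring that offset differed by about 3 mm, which is the spread in the figures above.
- **Bystanders:** The tin, spool, pencil and clip look to be where they started in the last pictures. I did not measure them again.
- **Camera:** I saw no contact with it.

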